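Corner check of the bench scale with a push gauge

ROBOT

A 6-joint arm with a two-finger parallel gripper is mounted at the origin on the work surface. World frame = base frame: x ahead of the robot, y to its left, z up, the work surface at z = 0. Lengths are in m, angles in rad, forces in N, time in s.
With the tool pointing down it reaches from about 0.425 to 0.95 m from the base axis. Payload 3.5 kg.
Tool frame: the origin (TCP) lies at the very end of the fingers, on their centre line; the grasp point (between the pads) lies 19 mm behind it; z points along the fingers, y is the direction in which the jaws open and shut (so a half turn about z gives the same grasp; the last joint's range is limited). The gripper opens to 85 mm and grips with 20 to 120 N. Pads are 22 mm wide; open, the fingers measure 114 mm over their backs; the gripper's body (76 mm by 85 mm) begins 54 mm behind the grasp point. The pads swing forward as they close: fully open they stand 13 mm farther back than shut.
Start: joints at [-1.446, 0.286, 1.577, -0, 1.279, -0.15], TCP at [0.183, -0.65, 0.231] pointing down, gripper open.
Joint ranges: [-2.77, 2.77], [-0.9, 2.22], [0.21, 2.48], [-1.53, 4.67], [0.24, 2.81], [-2.84, 2.84]. Speed limits (rad/s): [2.79, 2.79, 3.14, 3.14, 3.14, 3.14].

INTERFACE

Orientations are given as a unit quaternion [x, y, z, w].
In Python, from plant import ctrl, eyes, ticket gives the robot as it stands.
- The arm moves only by the tool send_rows, never from a script. Its arguments are lists of equal length, an entry for each row: "translation": the shift along the tool's x, y, z in units of 30 mm (1.0 is 30 mm), a list of three; "rotation": the turn, a rotation vector about the tool's x, y, z in units of 5 degrees (1.0 is 5 degrees), a list of three; "grip": the finger opening in mm, from 0 to 85.4. A call has 1 to 5 rows; each row shifts and turns the commanded pose from where the row before left it, along the tool's axes as they then stand; what a row does not reach is not made up. A row lasts 1/8 s, in which the tool goes at most 62.5 mm and 10.7 degrees, less where a joint would pass 70% of its speed; a pose out of reach is approached as far as the arm can. A call is refused whole if a number of a shift passes 1 or a number of a turn 1, either way. A call with a gripper value outside its range is refused whole. The fingers move at their own pace and stop on an object; "squeeze" is the grip in N (left out, the last holds). Time passes only in rows, so rows that do not move let the fingers close. It gives the time, the measured TCP pose, the force and the opening at its end, in the units of the state.
- ctrl.get_state(): the state, without advancing time (a new reading comes with each control period).
- eyes.read_camera(name): name is "scene" or "top" or "wrist"; returns a dict with "image" (480x640x3 uint8, blue, green, red), "mtx" (3x3 intrinsics, pixels), "xyz" and "orientation" of the camera in the world; the wrist camera has in their place "hand_eye" (4x4, takes a point from camera to tool coordinates, whose origin is the TCP and whose axes are the flange's). Camera axes: x right, y down, z forward; pixel columns grow to the right and rows downward; lengths in m; the calibration is good to about 2 mm. A picture is of the moment at which its call begins: read the wrist's pose just before it. There is no depth.
- ticket.sign_off(): hands the job in, once; it reports no verdict.
The state is a dict: "time": time; "qpos": joint angles; "dq": joint speeds; "joint_efforts": joint torques, N m; "eef_pos": TCP position; "tcp_rot": TCP orientation; "contact_force": force on the tool from outside, world axes, zero at the start; "wrist_torque": the same for the moment, N m; "opening": opening from 0.0 (shut) to 1.0 (fully open).
Only numpy, scipy, OpenCV 4.12 (cv2) and the standard library are available. Lean on these libraries where they do the work, as an engineer would, in place of code of your own. Each camera call takes 0.05 s, during which the arm holds its last target. There are 200 camera calls.

TASK

Get the blue bench scale ready for its corner check: take the brass weight off the pan, stand it upright in the open drawer of the small white cabinet, let go and slide the drawer fully shut. Then take the orange push gauge out of its stand and press its steel tip on the yellow spot on the pan, gauge upright, lightly with about 4 N (never hard), and finish while holding it there: do not let go or put it down. Leave everything else on the bench standing where it is.

Things in the scene. Friction and masses are not known exactly. Their poses are not given: they have to be found in the camera images.
- scale: blue digital bench scale, fixed: housing 220 x 220 mm with a display wedge on its front (-x) side reaching to x = -140 mm; origin at the centre of its footprint on the bench. Its pan (210 along x by 230 along y, 12 mm thick, flat) has its unloaded top 108 mm above the bench.
- scale_pan (a joint): how far the sprung pan is pressed straight down, m: 0 unloaded, stop at 0.010. The spring is linear, 1000 N/m (4 N sinks it 4 mm); the brass weight alone sinks it 4 to 6 mm.
- spot (a point): centre of the flat round yellow spot (20 mm diameter, red dot in the middle) on the pan's top, 65 mm from the pan centre line towards the back (the scale +x side); z is up. Its height follows the pan: 108 mm above the bench when unloaded.
- weight: loose brass weight, about 0.5 kg, 61 mm high, standing on the pan: round body 40 mm diameter and 40 mm high, on top of it a neck and a knob of 24 mm diameter. Origin at the centre of its underside, z along its axis.
- cab: small white one-drawer cabinet, fixed, 180 (x) x 200 (y) x 110 mm high, front towards its -x; it may be to the left or to the right of the scale; origin at the centre of its underside. A tip box stands on its top, towards the back.
- cab_drawer0 (a joint): how far the drawer is pulled out along the cabinet's -x, m: 0 shut, starts 0.09 to 0.11 open; slides with about 1 N of friction and stays where it is left.
- cab_drawer0_handle (a point): middle of the drawer's steel bar handle (100 mm long along y, about 10 mm thick), 35 mm in front of the drawer front and moving with the drawer; axes as the cabinet's, x pointing into the cabinet.
- drawer_floor (a point): centre of the drawer's inner floor, moving with the drawer; axes as the cabinet's (x into the cabinet). Inside, the drawer measures 135 (x) by 158 (y) mm with walls 66 mm high above the floor; the inner face of its front lies at x = -67 mm. At the start about the front 85 to 105 mm of it are clear of the cabinet.
- stand: white block 160 (x) x 90 (y) x 70 mm high, fixed, on the other side of the scale from the cabinet; origin at the centre of its underside. Two upright holes 17 mm wide through it on its centre line: at x = -55 mm holds the gauge, at x = +50 mm a pipette.
- gauge: loose push gauge, 0.15 kg, 155 mm long, upright in the stand: orange round body 28 mm diameter from 60 to 155 mm above the tip, below it a rigid steel rod, 10 mm diameter, flat tip. Origin at the tip's centre, z along its axis to the top. In the stand the tip is 10 mm above the bench, the body's shoulder resting on the block: lift over 60 mm to free it.
- pipette: bystander: white and blue pipette standing in the stand's other hole, its top 180 mm above the bench; origin at its tip, z up.
- tipbox: bystander: clear box with green lid, 60 x 110 x 43 mm, on the cabinet's top; origin at centre of underside.
- jar: bystander: white jar, red cap, 84 mm diameter, 130 mm high, at the back of the bench; origin at centre of underside.
- amber: bystander: amber bottle, 70 mm diameter, 150 mm high, at the back; origin at centre of underside.
- cylinder: bystander: glass measuring cylinder, 70 mm foot, 178 mm high, at the back; origin at centre of underside.
- beaker: bystander: glass beaker, 70 mm diameter, 85 mm high, at the back; origin at centre of underside.
Not all that is in view belongs to the job. There is more than one size of the gauge; the job needs the largest.

How it is judged:
By the outcome, as a careful person would: the job done as asked, in the order asked, and still so for the second after the job is handed in, while the arm keeps its last pose, push and grip.
It also fails if it takes over 72 s, if anything falls off the work surface, if the arm or the gripper's body presses on something with over 40 N, if the wrist force passes 120 N, or if a joint passes its speed limit or range.

## Working session

There is one attempt and no reset: what is moved stays moved. The work goes in short steps, Python scripts to look and compute and a tool call to move; the robot and the scene stay as the last step left them, time stands still between calls to the robot, and variables do not carry over. Pictures are saved under pics/ and viewed, about 8 in all and at most 12, crops included, and the job is handed in when it is done.

Besides the shell and the picture viewer there is one more tool, called after "Request:" as name(argument=value, ...) on one line, values as JSON. send_rows: Moves the arm, as the interface text tells. Its arguments: {"type":"object","properties":{"translation":{"type":"array"},"rotation":{"type":"array"},"grip":{"type":"array"},"squeeze":{"type":"number"}},"required":["translation","rotation","grip"]}

```bash
mkdir -p pics; ls
python3 - <<'E'
from plant import ctrl,eyes
import cv2,json
s=ctrl.get_state();print(s)
for n in("scene","top"):
    c=eyes.read_camera(n);cv2.imwrite(f"pics/{n}0.png",c["image"])
    print(n,c["mtx"],c["xyz"],c["orientation"])
c=eyes.read_camera("wrist");print(c["mtx"],c["hand_eye"]);cv2.imwrite("pics/w0.png",c["image"])
E
```

```text
pics
{'time': 0.0, 'qpos': array([-1.44597789e+00,  2.87173050e-01,  1.57818213e+00, -1.71777103e-05,
        1.27858526e+00, -1.50006563e-01]), 'dq': array([ 2.68423308e-04,  3.46603860e-04, -1.56303377e-04,  1.38541957e-03,
        1.08911021e-03,  1.59641899e-05]), 'joint_efforts': array([-7.65393543e-04, -4.05983949e+01, -2.92627251e+01, -1.25130205e-04,
        5.83653353e-03,  9.39629132e-06]), 'eef_pos': array([ 0.1831181 , -0.6490049 ,  0.22993947]), 'tcp_rot': array([ 9.90572726e-01,  1.36982834e-01,  6.56244729e-06, -1.17390050e-03]), 'contact_force': array([-1.32898489, -0.5043722 ,  0.15560587]), 'wrist_torque': array([ 0.03651145, -0.0287132 , -0.0245608 ]), 'opening': 1.0002404448953655}
scene [[501.18773155   0.         314.9159203 ]
 [  0.         501.18773155 241.22178593]
 [  0.           0.           1.        ]] [ 1.38415696 -0.12142247  0.85032632] [ 0.70373258  0.6050915  -0.23569592 -0.28822241]
top [[443.71610994   0.         320.06576824]
 [  0.         443.71610994 245.18802909]
 [  0.           0.           1.        ]] [ 0.59349092 -0.00481887  0.95549451] [-0.70626849  0.70763113 -0.02043516  0.00504117]
[[425.9930928    0.         316.22583635]
 [  0.         425.9930928  242.38950975]
 [  0.           0.           1.        ]] [[-6.18546607e-04 -9.64856742e-01 -2.62775732e-01  6.59553970e-02]
 [ 9.99999672e-01 -4.59228676e-04 -6.67704426e-04 -6.37541333e-04]
 [ 5.23564966e-04 -2.62776058e-01  9.64856709e-01 -1.42827674e-01]
 [ 0.00000000e+00  0.00000000e+00  0.00000000e+00  1.00000000e+00]]
```

View pics/top0.png

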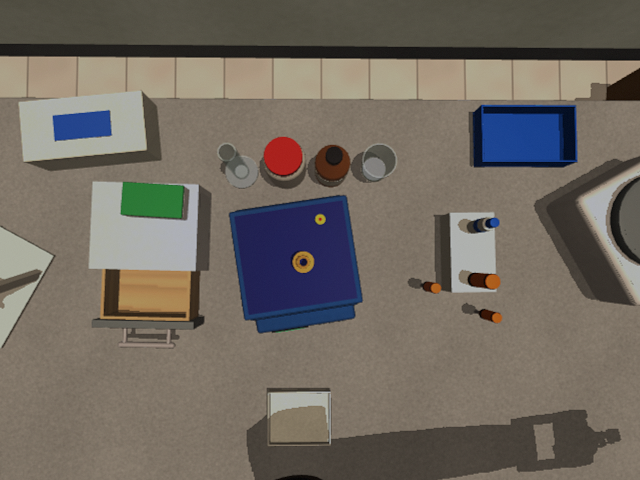

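View pics/scene0.png

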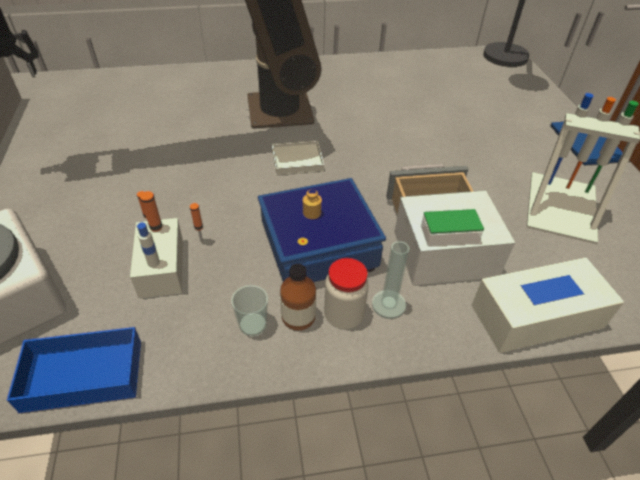

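The top view shows the weight at (303,262), the spot at (320,219), the open drawer around (150,295) with its handle at (148,345), and the stand gauge's top near (490,281). Two smaller gauges stand loose at (430,287) and (490,316). Next I'll view enlarged crops.

```bash
python3 - <<'E'
import cv2,numpy as np
im=cv2.imread("pics/top0.png")
a=im[175:355,80:215]; b=im[190:340,225:370]; c=im[200:330,400:510]
def up(a,w,h):return cv2.resize(a,(w,h),interpolation=cv2.INTER_CUBIC)
A=up(a,135*3,540);B=up(c,110*3,390)
o=np.zeros((540,740,3),np.uint8);o[:,:405]=A;o[:390,407:737]=B
for k in range(0,405,60):cv2.putText(o,str(80+k//3),(k,8),0,.3,(0,255,255));cv2.line(o,(k,0),(k,4),(0,255,255))
for k in range(0,540,60):cv2.putText(o,str(175+k//3),(0,k+4),0,.3,(0,255,255))
for k in range(0,330,60):cv2.putText(o,str(400+k//3),(407+k,8),0,.3,(0,255,255))
for k in range(0,390,60):cv2.putText(o,str(200+k//3),(407,k+4),0,.3,(0,255,255))
cv2.imwrite("pics/crop1.png",o)
E
cat > h.py <<'E'
import numpy as np
from scipy.spatial.transform import Rotation as R
from plant import ctrl,eyes
def ray(c,uv,z,st=None):
    """pixel -> world point on plane height z"""
    d=np.linalg.solve(c["mtx"],[uv[0],uv[1],1.])
    if "hand_eye" in c:
        H=np.array(c["hand_eye"]);T=R.from_quat(st["tcp_rot"])
        d=T.apply(H[:3,:3]@d);o=T.apply(H[:3,3])+st["eef_pos"]
    else:
        d=R.from_quat(c["orientation"]).apply(d);o=np.array(c["xyz"])
    return o+d*(z-o[2])/d[2]
def proj(c,p,st=None):
    if "hand_eye" in c:
        H=np.array(c["hand_eye"]);T=R.from_quat(st["tcp_rot"])
        q=H[:3,:3].T@(T.inv().apply(np.array(p)-st["eef_pos"])-H[:3,3])
    else: q=R.from_quat(c["orientation"]).inv().apply(np.array(p)-c["xyz"])
    u=c["mtx"]@q;return u[:2]/u[2]
E
```

```text
(no output)
```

View pics/crop1.png

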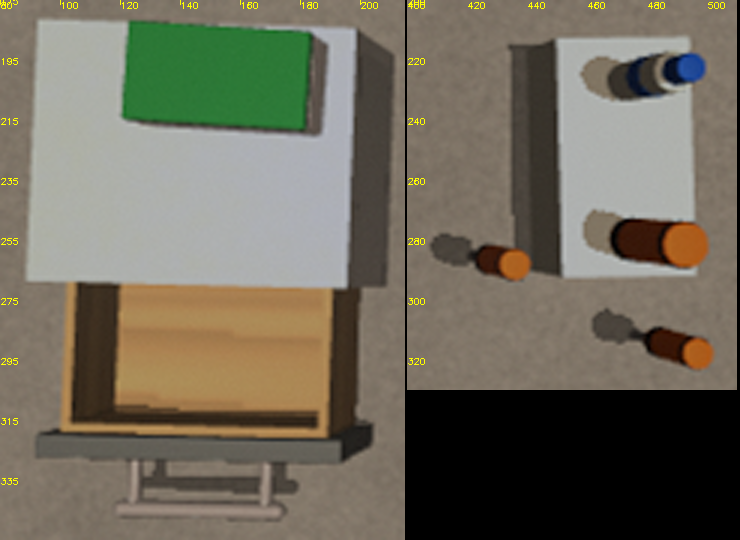

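The crop gives the cabinet top corners, handle ends at (119.3,344.3) and (174.3,346), and the gauge's top disc at (493,281.3). That one is clearly the largest.

Run:
```python
from h import *
import cv2
np.set_printoptions(precision=4,suppress=True)
c=eyes.read_camera("top")
def quad(n,P,z):
    w=np.array([ray(c,p,z) for p in P]);print(n,w.mean(0),"edges",np.linalg.norm(w-np.roll(w,-1,0),axis=1));
    for i in range(4):
        d=w[(i+1)%4]-w[i];print("   ang",np.degrees(np.arctan2(d[1],d[0])))
quad("cab",[(92.7,181.7),(198.3,184.3),(196,271.3),(89,268.3)],.11)
quad("pan",[(231,212),(346,197),(361,302),(247,319)],.103)
quad("stand",[(450.3,212.7),(494.5,212.7),(496.2,291.2),(452,292.3)],.07)
print("weight",ray(c,(303,262),.164));print("spot",ray(c,(320,219),.103))
print("gauge",ray(c,(493,281.3),.165), "pip",ray(c,(494.5,223),.18))
for z in(.05,.06,.07):
    a,b=ray(c,(119.3,344.3),z),ray(c,(174.3,346),z);print("handle",(a+b)/2,np.linalg.norm(a-b))
for z in (.07,.08,.09):
    print(z,ray(c,(101,318),z),ray(c,(190,320),z)) # drawer outer front corners
```

```text
cab [0.6604 0.3099 0.11  ] edges [0.1991 0.1655 0.2004 0.164 ]
   ang -91.3423224515759
   ang 178.9332234809902
   ang 88.22630077036854
   ang -1.4929377580969987
pan [0.6011 0.022  0.103 ] edges [0.2231 0.2042 0.22   0.2069]
   ang -82.50325330208705
   ang -172.1423634864593
   ang 98.18144022350374
   ang 8.71604118540234
stand [ 0.611  -0.3323  0.07  ] edges [0.0899 0.1581 0.0894 0.1599]
   ang -89.99645229135714
   ang -179.70440568603246
   ang 91.19145392542062
   ang 0.48457475508121306
weight [0.5921 0.0084 0.164 ]
spot [ 0.6747 -0.0234  0.103 ]
gauge [ 0.5567 -0.3321  0.165 ] pip [ 0.6602 -0.3302  0.18  ]
handle [0.4257 0.324  0.05  ] 0.1097192201845266
handle [0.4275 0.3204 0.06  ] 0.10850751520639447
handle [0.4294 0.3168 0.07  ] 0.10729581022826247
0.07 [0.4829 0.4067 0.07  ] [0.4781 0.2329 0.07  ]
0.08 [0.4842 0.402  0.08  ] [0.4794 0.2302 0.08  ]
0.09 [0.4854 0.3974 0.09  ] [0.4807 0.2275 0.09  ]
```

Request:
send_rows(translation=[[0,0,0],[0,0,0],[0,0,0],[0,0,0]], rotation=[[0,0,1],[0,0,1],[0,0,1],[0,0,0.4]], grip=[85,85,85,85])

```text
time: 0.7
eef_pos: [0.1832, -0.6495, 0.231]
tcp_rot: [1.0, -0.011, -0.0, -0.0]
contact_force: [0.2, 0.4, -0.5]
opening: 0.994
```

Request:
send_rows(translation=[[0.6,-1,0],[0.6,-1,0],[0.6,-1,0],[0.6,-1,0],[0.6,-1,0]], rotation=[[0,0,0],[0,0,0],[0,0,0],[0,0,0],[0,0,0]], grip=[85,85,85,85,85])

```text
time: 1.32
eef_pos: [0.277, -0.5006, 0.2313]
tcp_rot: [1.0, -0.011, 0.0, -0.0]
contact_force: [-0.2, -0.8, -0.6]
opening: 0.997
```

Request:
send_rows(translation=[[0.6,-1,0],[0.6,-1,0],[0.6,-1,0],[0.6,-1,0],[0.6,-1,0]], rotation=[[0,0,0],[0,0,0],[0,0,0],[0,0,0],[0,0,0]], grip=[85,85,85,85,85])

```text
time: 1.95
eef_pos: [0.3702, -0.3526, 0.2314]
tcp_rot: [1.0, -0.011, 0.0, 0.0]
contact_force: [1.1, 0.2, 0.6]
opening: 0.995
```

Request:
send_rows(translation=[[0.6,-1,0],[0.6,-1,0],[0.6,-1,0],[0.6,-1,0],[0.6,-1,0]], rotation=[[0,0,0],[0,0,0],[0,0,0],[0,0,0],[0,0,0]], grip=[85,85,85,85,85])

```text
time: 2.58
eef_pos: [0.4635, -0.2046, 0.2314]
tcp_rot: [1.0, -0.011, 0.0, 0.0]
contact_force: [0.9, 0.1, 0.1]
opening: 0.993
```

Request:
send_rows(translation=[[0.6,-1,0],[0.6,-1,0],[0.6,-1,0],[0.6,-1,0],[0.6,-1,0]], rotation=[[0,0,0],[0,0,0],[0,0,0],[0,0,0],[0,0,0]], grip=[85,85,85,85,85])

```text
time: 3.2
eef_pos: [0.5567, -0.0566, 0.2313]
tcp_rot: [1.0, -0.011, 0.0, 0.0]
contact_force: [0.4, 0.7, 0.7]
opening: 0.991
```

Request:
send_rows(translation=[[0.6,-1,0],[0.5,-1,0],[0,-0.2,0]], rotation=[[0,0,0],[0,0,0],[0,0,0]], grip=[85,85,85])

```text
time: 3.58
eef_pos: [0.5911, 0.0091, 0.2312]
tcp_rot: [1.0, -0.01, -0.0, -0.0]
contact_force: [-0.6, -0.9, -0.1]
opening: 0.994
```

Run:
```python
from h import *
import cv2
s=ctrl.get_state();c=eyes.read_camera("wrist");im=c["image"];cv2.imwrite("pics/w1.png",im)
np.set_printoptions(precision=4,suppress=True)
print(s["time"],s["eef_pos"],s["qpos"],proj(c,[.592,.008,.164],s),proj(c,[.675,-.023,.103],s))
```

```text
3.575 [0.5911 0.0091 0.2312] [-0.1561  0.1038  1.7885  0.0001  1.2495  1.4337] [319.5665 256.6699] [367.8825  94.0205]
```

View pics/w1.png

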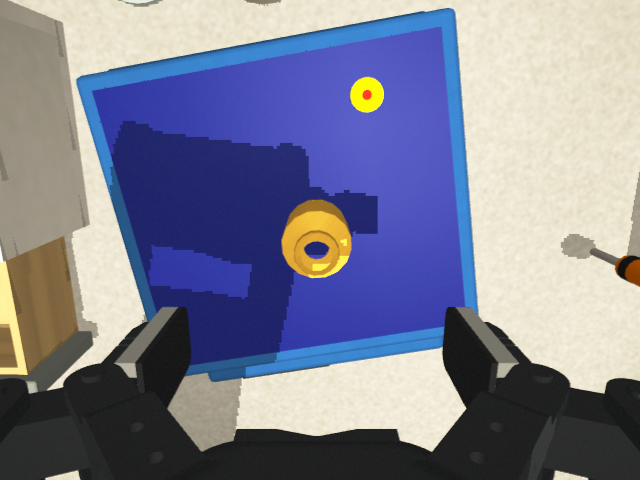

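The wrist view puts the knob top's centre at about (317,250), against a predicted (319.6,256.7), and the spot at (367,95), against a predicted (367.9,94).

Run:
```python
from h import *
np.set_printoptions(precision=4,suppress=True)
s=ctrl.get_state();c=eyes.read_camera("wrist")
for p in((317,250),(317,253)):print(ray(c,p,.164,s))
print(ray(c,(367,95),.103,s))
# weight base back edge approx
print(ray(c,(317,200),.103,s), ray(c,(317,200),.143,s),ray(c,(293,250),.164,s),ray(c,(342,250),.164,s))
```

```text
[0.5951 0.0091 0.164 ]
[0.5935 0.0091 0.164 ]
[ 0.6739 -0.0227  0.103 ]
[0.6107 0.0087 0.103 ] [0.6174 0.0086 0.143 ] [0.5953 0.0214 0.164 ] [ 0.5948 -0.0037  0.164 ]
```

Request:
send_rows(translation=[[0.13,0,0.9],[0,0,1],[0,0,1],[0,0,0.9]], rotation=[[0,0,0],[0,0,0],[0,0,0],[0,0,0]], grip=[85,85,85,85])

```text
time: 4.18
eef_pos: [0.5939, 0.0062, 0.1163]
tcp_rot: [1.0, -0.012, -0.0, 0.0]
contact_force: [0.7, -0.9, 0.6]
opening: 0.997
```

Request:
send_rows(translation=[[0,0,0],[0,0,0],[0,0,0],[0,0,0],[0,0,0]], rotation=[[0,0,0],[0,0,0],[0,0,0],[0,0,0],[0,0,0]], grip=[30,30,30,30,30], squeeze=50)

```text
time: 4.8
eef_pos: [0.5956, 0.0073, 0.1186]
tcp_rot: [1.0, -0.011, 0.002, 0.0]
contact_force: [1.6, 0.8, 2.0]
opening: 0.447
```

Request:
send_rows(translation=[[0,0,0],[0,0,0],[0,0,0]], rotation=[[0,0,0],[0,0,0],[0,0,0]], grip=[30,30,30])

```text
time: 5.18
eef_pos: [0.5956, 0.0073, 0.118]
tcp_rot: [1.0, -0.011, 0.001, 0.0]
contact_force: [3.7, -0.7, 2.0]
opening: 0.448
```

Request:
send_rows(translation=[[0,0,-0.3],[0,0,-0.7],[0,0,-1],[0,0,-1],[0,-0.5,-1]], rotation=[[0,0,0],[0,0,0],[0,0,0],[0,0,0],[0,0,0]], grip=[30,30,30,30,30])

```text
time: 5.8
eef_pos: [0.5922, 0.0222, 0.235]
tcp_rot: [1.0, -0.012, -0.004, -0.0]
contact_force: [0.3, 0.2, -5.4]
opening: 0.451
```

Request:
send_rows(translation=[[-0.3,-1,0],[-0.3,-1,0],[-0.3,-1,0],[-0.3,-1,0],[-0.3,-1,0]], rotation=[[0,0,0],[0,0,0],[0,0,0],[0,0,0],[0,0,0]], grip=[30,30,30,30,30])

```text
time: 6.42
eef_pos: [0.5501, 0.1739, 0.2341]
tcp_rot: [1.0, -0.011, -0.004, 0.001]
contact_force: [-0.1, 0.3, -5.6]
opening: 0.445
```

Request:
send_rows(translation=[[-0.3,-1,0],[-0.3,-1,0],[-0.3,-1,0],[-0.3,-1,0],[-0.05,-0.6,0]], rotation=[[0,0,0],[0,0,0],[0,0,0],[0,0,0],[0,0,0]], grip=[30,30,30,30,30])

```text
time: 7.05
eef_pos: [0.5161, 0.3126, 0.2345]
tcp_rot: [1.0, -0.01, -0.003, 0.001]
contact_force: [0.2, 0.6, -5.4]
opening: 0.449
```

Run:
```python
from h import *
import cv2
s=ctrl.get_state();c=eyes.read_camera("wrist");t=eyes.read_camera("top");sc=eyes.read_camera("scene")
w=c["image"];cv2.imwrite("pics/w2.png",w);cv2.imwrite("pics/s2.png",sc["image"])
np.set_printoptions(precision=4,suppress=True)
print(s["time"],s["eef_pos"],s["qpos"],s["contact_force"])
a=cv2.resize(sc["image"][140:290,370:530],(480,450),interpolation=cv2.INTER_CUBIC)
b=cv2.resize(w,(640//2,240))
o=np.zeros((450,800,3),np.uint8);o[:,:480]=a;o[:240,480:]=b
cv2.imwrite("pics/c2.png",o)
```

```text
7.05 [0.5161 0.3126 0.2345] [ 0.3767  0.1321  1.7513 -0.0002  1.2656  1.9681] [ 0.1592  0.5974 -5.4316]
```

View pics/c2.png

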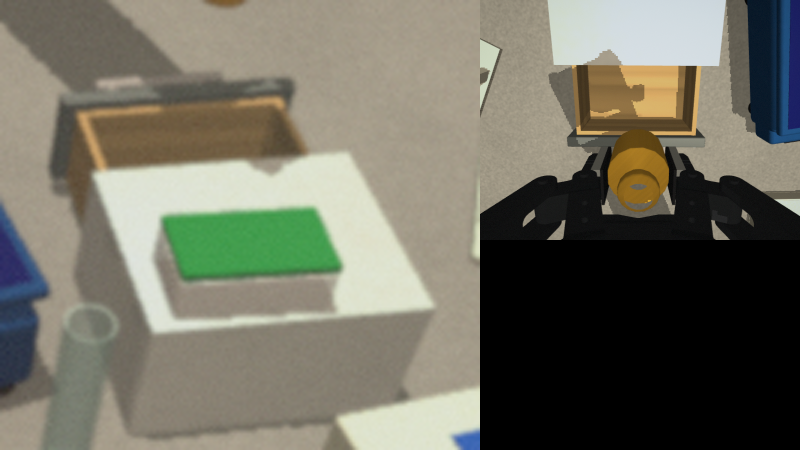

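The left part shows the open drawer behind the cabinet top. In the wrist inset the weight is held upright in front of the drawer floor. I need a larger crop of this for the drawer rim and floor.

Run:
```python
import cv2
w=cv2.imread("pics/w2.png")[110:310,150:460]
o=cv2.resize(w,None,fx=2.5,fy=2.5,interpolation=cv2.INTER_CUBIC)
cv2.imwrite("pics/c3.png",o);print(o.shape)
```

```text
(500, 775, 3)
```

View pics/c3.png

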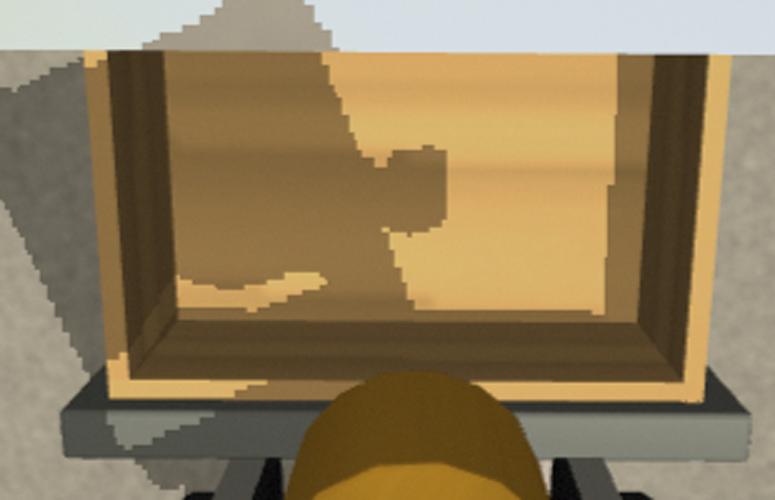

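The crop shows the floor's front corners at (220.8,238) and (405.2,239.2), the inner rim's front corners at (202,261.6) and (424,262.4), and the cabinet's front edge at row 131.

Run:
```python
from h import *
np.set_printoptions(precision=4,suppress=True)
s=ctrl.get_state();c=eyes.read_camera("wrist")
for z in(.01,.02,.03):
    a,b=ray(c,(220.8,238),z,s),ray(c,(405.2,239.2),z,s);a2,b2=ray(c,(202,261.6),z+.066,s),ray(c,(424,262.4),z+.066,s)
    print(z,"floor",(a+b)/2,np.linalg.norm(a-b),"rim",(a2+b2)/2,np.linalg.norm(a2-b2))
print("cabfront",ray(c,(315,131),.11,s))
for z in(.07,.08,.09):print("panel front top",ray(c,(178,292.5),z,s),ray(c,(447,292.5),z,s))
```

```text
0.01 floor [0.486  0.3157 0.01  ] 0.16502402384977094 rim [0.4855 0.3154 0.076 ] 0.1655825341497788
0.02 floor [0.4886 0.3156 0.02  ] 0.16054455997604422 rim [0.4888 0.3153 0.086 ] 0.16010694448049057
0.03 floor [0.4913 0.3155 0.03  ] 0.15606509610231747 rim [0.492  0.3151 0.096 ] 0.15463135481120233
cabfront [0.5804 0.3118 0.11  ]
panel front top [0.461  0.4208 0.07  ] [0.4564 0.212  0.07  ]
panel front top [0.465  0.4173 0.08  ] [0.4605 0.2153 0.08  ]
panel front top [0.469  0.4137 0.09  ] [0.4647 0.2185 0.09  ]
```

Request:
send_rows(translation=[[0.2,-0.1,0.6],[0,0,1],[0,0,1],[0,0,1],[0,0,1]], rotation=[[0,0,0],[0,0,0],[0,0,0],[0,0,0],[0,0,0]], grip=[30,30,30,30,30])

```text
time: 7.88
eef_pos: [0.5248, 0.3139, 0.0969]
tcp_rot: [1.0, -0.012, -0.001, 0.0]
contact_force: [-0.1, 0.3, -4.5]
opening: 0.447
```

Request:
send_rows(translation=[[0,0,0.9],[0,0,0.5],[0,0,0.1],[0,0,0]], rotation=[[0,0,0],[0,0,0],[0,0,0],[0,0,0]], grip=[30,30,30,30])

```text
time: 8.38
eef_pos: [0.5256, 0.3152, 0.055]
tcp_rot: [1.0, -0.011, 0.001, -0.0]
contact_force: [-0.2, -0.8, -5.1]
opening: 0.449
```

Request:
send_rows(translation=[[-0.1,0,0.2],[0,0,0.1],[0,0,0]], rotation=[[0,0,0],[0,0,0],[0,0,0]], grip=[30,30,30])

```text
time: 8.75
eef_pos: [0.5216, 0.3152, 0.0452]
tcp_rot: [1.0, -0.011, -0.0, 0.0]
contact_force: [0.8, 0.2, -5.8]
opening: 0.451
```

Request:
send_rows(translation=[[0,0,0.06],[0,0,0.04],[0,0,0]], rotation=[[0,0,0],[0,0,0],[0,0,0]], grip=[30,30,30])

```text
time: 9.12
eef_pos: [0.5217, 0.3152, 0.0422]
tcp_rot: [1.0, -0.011, -0.0, 0.0]
contact_force: [0.1, -1.0, -4.9]
opening: 0.444
```

Request:
send_rows(translation=[[0,0,0.05],[0,0,0.05],[0,0,0]], rotation=[[0,0,0],[0,0,0],[0,0,0]], grip=[30,30,30])

```text
time: 9.5
eef_pos: [0.522, 0.3152, 0.0395]
tcp_rot: [1.0, -0.011, 0.0, -0.0]
contact_force: [-0.3, 0.4, -5.0]
opening: 0.45
```

Request:
send_rows(translation=[[0,0,0.05],[0,0,0.05],[0,0,0]], rotation=[[0,0,0],[0,0,0],[0,0,0]], grip=[30,30,30])

```text
time: 9.88
eef_pos: [0.5242, 0.3152, 0.0394]
tcp_rot: [1.0, -0.011, 0.002, -0.0]
contact_force: [-0.6, -3.0, 7.0]
opening: 0.453
```

Request:
send_rows(translation=[[0,0,-0.06],[0,0,0],[0,0,0],[0,0,0]], rotation=[[0,0,0],[0,0,0],[0,0,0],[0,0,0]], grip=[30,50,65,65])

```text
time: 10.38
eef_pos: [0.5217, 0.3154, 0.0381]
tcp_rot: [1.0, -0.011, -0.0, -0.0]
contact_force: [-0.4, 0.4, -1.1]
opening: 0.762
```

Request:
send_rows(translation=[[0,0,0],[0,0,-0.5],[0,0,-1],[0,0,-1],[0,0,-1]], rotation=[[0,0,0],[0,0,0],[0,0,0],[0,0,0],[0,0,0]], grip=[65,65,65,65,65])

```text
time: 11.0
eef_pos: [0.522, 0.3153, 0.1454]
tcp_rot: [1.0, -0.011, 0.001, -0.0]
contact_force: [-0.4, -0.1, -0.6]
opening: 0.759
```

Request:
send_rows(translation=[[-1,0,-1],[-1,0,-1],[-1,0,0],[-1,0,0]], rotation=[[0,0,0],[0,0,0],[0,0,0],[0,0,0]], grip=[0,0,0,0])

```text
time: 11.5
eef_pos: [0.4013, 0.318, 0.2051]
tcp_rot: [1.0, -0.011, 0.001, -0.001]
contact_force: [0.4, -0.3, 0.5]
opening: -0.002
```

Run:
```python
from h import *
import cv2
s=ctrl.get_state();c=eyes.read_camera("wrist");t=eyes.read_camera("top")
np.set_printoptions(precision=4,suppress=True)
print(s["time"],s["eef_pos"],s["contact_force"],s["qpos"],[proj(c,[.428,.318,z],s) for z in (.04,.06,.08)])
o=np.zeros((480,800,3),np.uint8);o[:480,:640]=c["image"]
o[:300,560:]=cv2.resize(t["image"][250:350,90:170],(240,300))
cv2.imwrite("pics/c4.png",o)
```

```text
11.5 [0.4013 0.318  0.2051] [ 0.4481 -0.3074  0.4848] [ 0.4717 -0.0547  1.9993  0.0001  1.194   2.0645] [array([316.6781, 183.0554]), array([316.6552, 186.7765]), array([316.6291, 191.032 ])]
```

View pics/c4.png

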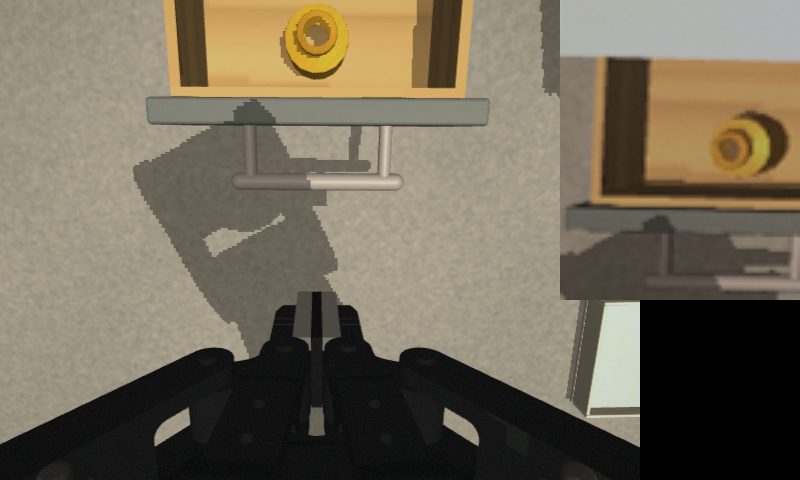

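The weight stands upright and released in the drawer. The handle bar is at (317,182), straight ahead of the closed fingers.

Request:
send_rows(translation=[[-0.6,0,0.7],[0,0,1],[0,0,1],[0,0,1],[0,0,1]], rotation=[[0,0,0],[0,0,0],[0,0,0],[0,0,0],[0,0,0]], grip=[0,0,0,0,0])

```text
time: 12.22
eef_pos: [0.3852, 0.3184, 0.0621]
tcp_rot: [1.0, -0.011, 0.001, -0.0]
contact_force: [-0.0, 0.6, 0.6]
opening: -0.003
```

Request:
send_rows(translation=[[0,0,1],[0.5,0,0],[0.5,0,0],[0.3,0,0],[0.3,0,0]], rotation=[[0,0,0],[0,0,0],[0,0,0],[0,0,0],[0,0,0]], grip=[0,0,0,0,0])

```text
time: 12.85
eef_pos: [0.4335, 0.3175, 0.0335]
tcp_rot: [1.0, -0.011, 0.001, -0.001]
contact_force: [-2.3, 0.8, 2.0]
opening: -0.002
```

Request:
send_rows(translation=[[0.4,0,0],[0.4,0,0],[0.4,0,0],[0.4,0,0],[0.4,0,0]], rotation=[[0,0,0],[0,0,0],[0,0,0],[0,0,0],[0,0,0]], grip=[0,0,0,0,0])

```text
time: 13.48
eef_pos: [0.4925, 0.3157, 0.0319]
tcp_rot: [1.0, -0.011, -0.0, 0.0]
contact_force: [-1.1, -0.5, 1.4]
opening: 0.0
```

Request:
send_rows(translation=[[0.2,0,0],[0.2,0,0],[0.1,0,0],[0,0,0]], rotation=[[0,0,0],[0,0,0],[0,0,0],[0,0,0]], grip=[0,0,0,0])

```text
time: 13.98
eef_pos: [0.5071, 0.3155, 0.0321]
tcp_rot: [1.0, -0.011, 0.0, -0.0]
contact_force: [-0.3, 0.8, -0.1]
opening: -0.002
```

Request:
send_rows(translation=[[0.1,0,0],[0.1,0,0],[0.1,0,0]], rotation=[[0,0,0],[0,0,0],[0,0,0]], grip=[0,0,0])

```text
time: 14.35
eef_pos: [0.5111, 0.3153, 0.0319]
tcp_rot: [1.0, -0.011, -0.007, 0.001]
contact_force: [-20.0, -0.3, 13.6]
opening: -0.004
```

Request:
send_rows(translation=[[-0.3,0,0],[-1,0,0],[-0.5,0,-1],[-0.5,0,-1],[0,0,-1]], rotation=[[0,0,0],[0,0,0],[0,0,0],[0,0,0],[0,0,0]], grip=[0,0,0,0,0])

```text
time: 14.98
eef_pos: [0.4459, 0.3168, 0.1228]
tcp_rot: [1.0, -0.011, 0.0, 0.0]
contact_force: [1.0, -1.3, -0.6]
opening: -0.0
```

Request:
send_rows(translation=[[0,0,-1],[0,0,-1],[0,0,-1],[0,0,-1],[0.2,1,-0.3]], rotation=[[0,0,0],[0,0,0],[0,0,0],[0,0,0],[0,0,0]], grip=[0,0,0,0,0])

```text
time: 15.6
eef_pos: [0.4533, 0.2878, 0.2541]
tcp_rot: [1.0, -0.01, 0.003, -0.001]
contact_force: [-0.2, 0.7, -0.1]
opening: 0.002
```

Request:
send_rows(translation=[[0.2,1,0],[0.2,1,0],[0.2,1,0],[0.2,1,0],[0.2,1,0]], rotation=[[0,0,0],[0,0,0],[0,0,0],[0,0,0],[0,0,0]], grip=[50,50,50,50,50])

```text
time: 16.23
eef_pos: [0.4792, 0.1349, 0.2513]
tcp_rot: [1.0, -0.011, 0.001, 0.0]
contact_force: [0.3, -0.0, -1.2]
opening: 0.586
```

Request:
send_rows(translation=[[0.2,1,0],[0.2,1,0],[0.2,1,0],[0.2,1,0],[0.2,1,0]], rotation=[[0,0,0],[0,0,0],[0,0,0],[0,0,0],[0,0,0]], grip=[50,50,50,50,50])

```text
time: 16.85
eef_pos: [0.5059, -0.0158, 0.2512]
tcp_rot: [1.0, -0.011, 0.001, 0.0]
contact_force: [-0.3, 0.0, -0.3]
opening: 0.588
```

Request:
send_rows(translation=[[0.2,1,0],[0.2,1,0],[0.2,1,0],[0.2,1,0],[0.2,1,0]], rotation=[[0,0,0],[0,0,0],[0,0,0],[0,0,0],[0,0,0]], grip=[50,50,50,50,50])

```text
time: 17.48
eef_pos: [0.5325, -0.1665, 0.2512]
tcp_rot: [1.0, -0.011, 0.001, 0.0]
contact_force: [0.2, 0.1, 0.2]
opening: 0.583
```

Request:
send_rows(translation=[[0.2,1,0],[0.2,1,0],[0.2,1,0],[0.2,1,0],[0,0,0]], rotation=[[0,0,0],[0,0,0],[0,0,0],[0,0,0],[0,0,0]], grip=[50,50,50,50,50])

```text
time: 18.1
eef_pos: [0.5536, -0.2876, 0.2508]
tcp_rot: [1.0, -0.012, 0.0, 0.0]
contact_force: [-0.3, 0.3, 1.0]
opening: 0.583
```

Run:
```python
from h import *
import cv2
s=ctrl.get_state();c=eyes.read_camera("wrist");t=eyes.read_camera("top")
np.set_printoptions(precision=4,suppress=True)
print(s["time"],s["eef_pos"],s["contact_force"],proj(c,[.5567,-.332,.165],s))
cv2.imwrite("pics/t5.png",t["image"])
o=np.zeros((480,800,3),np.uint8);o[:480,:640]=c["image"]
o[:330,570:]=cv2.resize(t["image"][170:350,80:205],(230,330))
cv2.imwrite("pics/c5.png",o)
```

```text
18.1 [ 0.5536 -0.2876  0.2508] [-0.2522  0.3168  0.9769] [396.8934 241.1803]
```

View pics/c5.png

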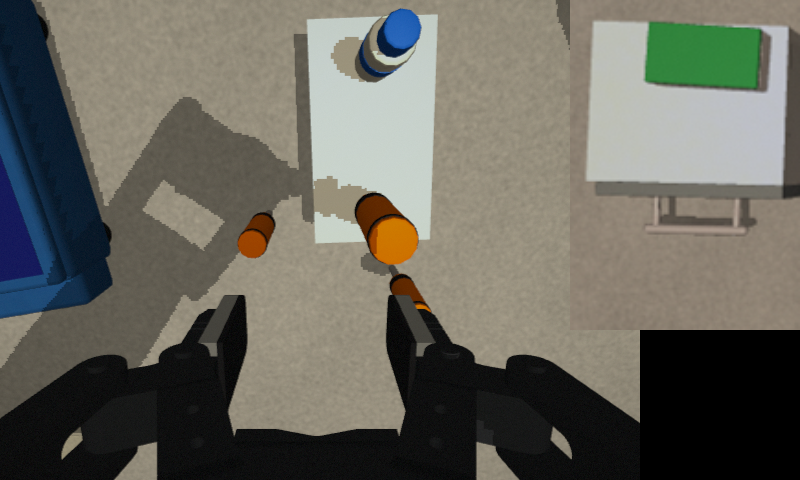

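The drawer is shut (inset). The gauge's top disc is at (394,240), against a predicted (397,241), so its position is confirmed, and the small gauges are clear of the fingers.

Request:
send_rows(translation=[[0.13,0.7,0],[0,0.72,0],[0,0,0.8],[0,0,1],[0,0,1]], rotation=[[0,0,0],[0,0,0],[0,0,0],[0,0,0],[0,0,0]], grip=[50,50,50,50,50])

```text
time: 18.82
eef_pos: [0.5566, -0.3297, 0.1664]
tcp_rot: [1.0, -0.011, 0.0, 0.0]
contact_force: [0.0, -0.1, -0.3]
opening: 0.586
```

Request:
send_rows(translation=[[0,0,1],[0,0,0.7],[0,0,0.3],[0,0,0],[0,0,0]], rotation=[[0,0,0],[0,0,0],[0,0,0],[0,0,0],[0,0,0]], grip=[50,50,50,50,50])

```text
time: 19.45
eef_pos: [0.5574, -0.329, 0.1087]
tcp_rot: [1.0, -0.011, 0.001, 0.001]
contact_force: [0.5, 0.7, -0.6]
opening: 0.585
```

Request:
send_rows(translation=[[0,0,0],[0,0,0],[0,0,0],[0,0,0],[0,0,0]], rotation=[[0,0,0],[0,0,0],[0,0,0],[0,0,0],[0,0,0]], grip=[18,18,18,18,18], squeeze=40)

```text
time: 20.08
eef_pos: [0.5573, -0.329, 0.1086]
tcp_rot: [1.0, -0.011, 0.001, 0.001]
contact_force: [-0.2, -0.2, 5.5]
opening: 0.32
```

Request:
send_rows(translation=[[0,0,-0.3],[0,0,-0.7],[0,0,-1],[0,0,-1],[0,0,-1]], rotation=[[0,0,0],[0,0,0],[0,0,0],[0,0,0],[0,0,0]], grip=[18,18,18,18,18])

```text
time: 20.7
eef_pos: [0.5564, -0.328, 0.2289]
tcp_rot: [1.0, -0.011, -0.0, -0.0]
contact_force: [0.4, 0.4, -0.9]
opening: 0.318
```

Request:
send_rows(translation=[[0,0,-1],[0,0,-0.3],[0,0,0]], rotation=[[0,0,0],[0,0,0],[0,0,0]], grip=[18,18,18])

```text
time: 21.08
eef_pos: [0.5566, -0.3283, 0.2667]
tcp_rot: [1.0, -0.011, 0.0, 0.0]
contact_force: [0.4, -0.1, -1.0]
opening: 0.318
```

Request:
send_rows(translation=[[0.3,-1,0],[0.4,-1,0],[0.4,-1,0],[0.4,-1,0],[0.4,-1,0]], rotation=[[0,0,0],[0,0,0],[0,0,0],[0,0,0],[0,0,0]], grip=[18,18,18,18,18])

```text
time: 21.7
eef_pos: [0.6163, -0.1782, 0.2635]
tcp_rot: [1.0, -0.011, -0.002, -0.001]
contact_force: [-0.3, -0.6, -1.6]
opening: 0.316
```

Request:
send_rows(translation=[[0.4,-1,0],[0.4,-1,0],[0.4,-1,0],[0.4,-1,0],[0.2,-1,0]], rotation=[[0,0,0],[0,0,0],[0,0,0],[0,0,0],[0,0,0]], grip=[18,18,18,18,18])

```text
time: 22.32
eef_pos: [0.6736, -0.0296, 0.2632]
tcp_rot: [1.0, -0.011, -0.002, -0.0]
contact_force: [-1.5, -0.7, -2.1]
opening: 0.32
```

Request:
send_rows(translation=[[0,-0.27,0.3],[0,0,0.5],[0,0,0.3],[0,0,0]], rotation=[[0,0,0],[0,0,0],[0,0,0],[0,0,0]], grip=[18,18,18,18])

```text
time: 22.82
eef_pos: [0.6733, -0.0237, 0.2309]
tcp_rot: [1.0, -0.012, -0.002, -0.0]
contact_force: [-0.5, -0.1, -2.0]
opening: 0.321
```

Run:
```python
from h import *
import cv2
s=ctrl.get_state();c=eyes.read_camera("wrist");t=eyes.read_camera("scene")
np.set_printoptions(precision=4,suppress=True)
print(s["time"],s["eef_pos"],s["tcp_rot"],s["contact_force"],s["wrist_torque"])
e=s["eef_pos"]
print("scene tip",proj(t,[e[0],e[1],e[2]-.0986]),"spot",proj(t,[.6743,-.0228,.108]))
print("wrist tip",proj(c,e-[0,0,.0986],s),"spot",proj(c,[.6743,-.0228,.108],s))
cv2.imwrite("pics/s6.png",t["image"]);cv2.imwrite("pics/w6.png",c["image"])
u=proj(t,[.6743,-.0228,.13]);x,y=int(u[0])-50,int(u[1])-75;print("crop",x,y)
o=np.zeros((600,800,3),np.uint8);o[:,:400]=cv2.resize(t["image"][y:y+150,x:x+100],(400,600),interpolation=cv2.INTER_CUBIC)
o[:,400:]=cv2.resize(c["image"][30:330,220:420],(400,600),interpolation=cv2.INTER_CUBIC)
cv2.imwrite("pics/c6.png",o)
```

```text
22.825 [ 0.6733 -0.0237  0.2309] [ 0.9999 -0.0117 -0.0018 -0.0002] [-0.4688 -0.0729 -2.01  ] [ 0.0046  0.0174 -0.0424]
scene tip [301.5099 230.0286] spot [302.0594 238.672 ]
wrist tip [317.3739 241.8021] spot [315.7861 230.3104]
crop 252 156
```

View pics/c6.png

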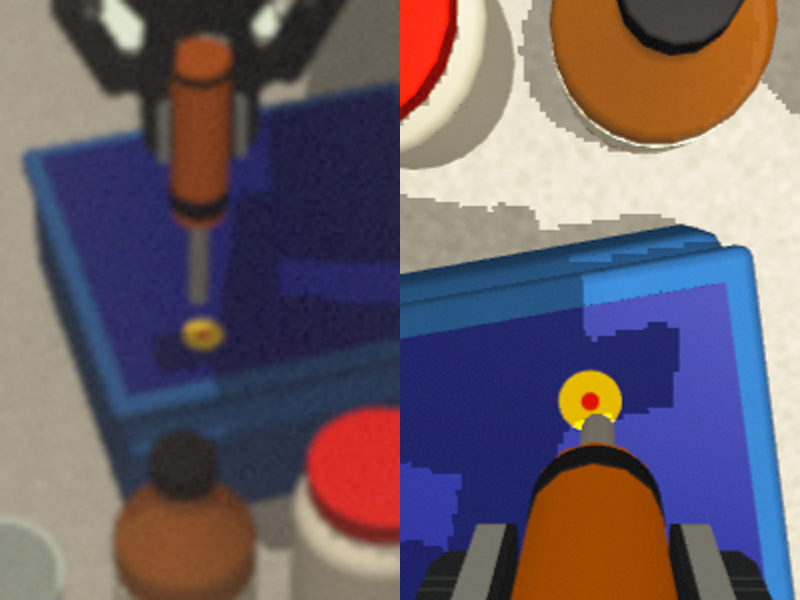

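The scene crop shows the gauge hanging upright with its tip about 24 mm above the spot. The wrist crop has the tip's far edge at (318.5,237.5) and the red dot at (315,230.5), so I need about +2 mm in x and +2 mm in y.

Request:
send_rows(translation=[[0.08,-0.06,0.3],[0,0,0.3],[0,0,0],[0,0,0]], rotation=[[0,0,0],[0,0,0],[0,0,0],[0,0,0]], grip=[18,18,18,18])

```text
time: 23.42
eef_pos: [0.6768, -0.021, 0.215]
tcp_rot: [1.0, -0.011, -0.0, 0.0]
contact_force: [1.0, 0.1, -1.8]
opening: 0.317
```

```bash
cat > f.py <<'E'
from h import *
import cv2
np.set_printoptions(precision=4,suppress=True)
F=[];P=[]
for i in range(12):
    c=eyes.read_camera("wrist");s=ctrl.get_state();F.append(s["contact_force"]);P.append(s["eef_pos"])
print(s["time"],"F",np.mean(F,0),np.std(F,0)[2],"pos",np.mean(P,0),"rot",s["tcp_rot"],"open",s["opening"],np.mean(P,0)[2]-.0986)
E
python3 - <<'E'
from f import *
t=eyes.read_camera("scene");e=s["eef_pos"]
print("scene tip",proj(t,e-[0,0,.0986]),"top",proj(t,e+[0,0,.0564]),"shoulder",proj(t,e-[0,0,.0386]),"spot",proj(t,[.6743,-.0228,.108]))
print("wrist tip",proj(c,e-[0,0,.0986],s),"spot",proj(c,[.6743,-.0228,.108],s))
o=np.zeros((600,800,3),np.uint8);o[:,:400]=cv2.resize(t["image"][156:306,252:352],(400,600),interpolation=cv2.INTER_CUBIC)
o[:,400:]=cv2.resize(c["image"][180:330,265:365],(400,600),interpolation=cv2.INTER_CUBIC)
cv2.imwrite("pics/c7.png",o)
E
```

```text
24.025 F [-0.0074 -0.1553 -1.4537] 0.48060495409191367 pos [ 0.6769 -0.021   0.2154] rot [ 0.9999 -0.0109  0.      0.    ] open 0.31778785759877254 0.11679480129314534
scene tip [303.087  236.5411] top [303.0879 177.103 ] shoulder [303.0874 215.1441] spot [302.0594 238.672 ]
wrist tip [317.3109 242.3853] spot [320.3019 242.5497]
```

View pics/c7.png

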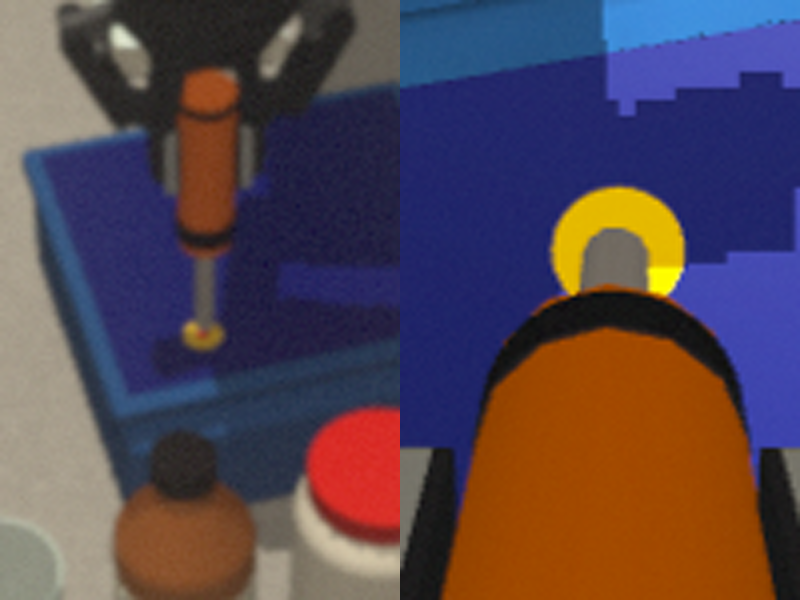

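The wrist crop has the tip centred about 1 mm beyond the red dot in x, and the scene crop shows the gauge upright over the spot. I'll correct by −1 mm in x and go down.

Request:
send_rows(translation=[[-0.035,0,0.1],[0,0,0.1],[0,0,0.1],[0,0,0]], rotation=[[0,0,0],[0,0,0],[0,0,0],[0,0,0]], grip=[18,18,18,18])

```text
time: 24.58
eef_pos: [0.6757, -0.021, 0.2058]
tcp_rot: [1.0, -0.011, -0.0, -0.0]
contact_force: [-0.7, -0.0, 0.1]
opening: 0.321
```

```bash
python3 f.py
```

```text
25.175 F [-0.1841  0.2472 -1.0999] 0.4589107629339415 pos [ 0.6757 -0.021   0.2062] rot [ 0.9999 -0.011   0.     -0.    ] open 0.32053796267575657 0.10758281244500506
```

Request:
send_rows(translation=[[0,0,0.05],[0,0,0.05],[0,0,0]], rotation=[[0,0,0],[0,0,0],[0,0,0]], grip=[18,18,18])

```text
time: 25.55
eef_pos: [0.6759, -0.021, 0.2036]
tcp_rot: [1.0, -0.011, 0.0, 0.0]
contact_force: [-0.4, 0.8, 2.2]
opening: 0.322
```

```bash
python3 f.py
```

```text
26.15 F [-0.6306  0.1493  1.7472] 0.5689840044272327 pos [ 0.6759 -0.021   0.2034] rot [ 0.9999 -0.011   0.0002  0.    ] open 0.3140618995468531 0.10480489973878748
```

Request:
send_rows(translation=[[0,0,0.028],[0,0,0]], rotation=[[0,0,0],[0,0,0]], grip=[18,18])

```text
time: 26.4
eef_pos: [0.6758, -0.021, 0.2024]
tcp_rot: [1.0, -0.011, 0.0, 0.0]
contact_force: [-0.8, 0.3, 2.2]
opening: 0.318
```

Run:
```python
from f import *
t=eyes.read_camera("scene");p=eyes.read_camera("top")
o=np.zeros((600,800,3),np.uint8);o[:480,:]=cv2.resize(t["image"][:,:],(640,480))[:,:].copy() if 0 else 0
o[:300,:400]=cv2.resize(t["image"],(400,300));o[300:,:400]=cv2.resize(p["image"],(400,300))
o[:,400:]=cv2.resize(c["image"][180:330,265:365],(400,600),interpolation=cv2.INTER_CUBIC)
cv2.imwrite("pics/c8.png",o)
```

```text
27.0 F [-0.2062  0.5218  2.7687] 0.4526440025846078 pos [ 0.6758 -0.021   0.2024] rot [ 0.9999 -0.011   0.0001  0.    ] open 0.3202545318113605 0.10380777454013904
```

View pics/c8.png

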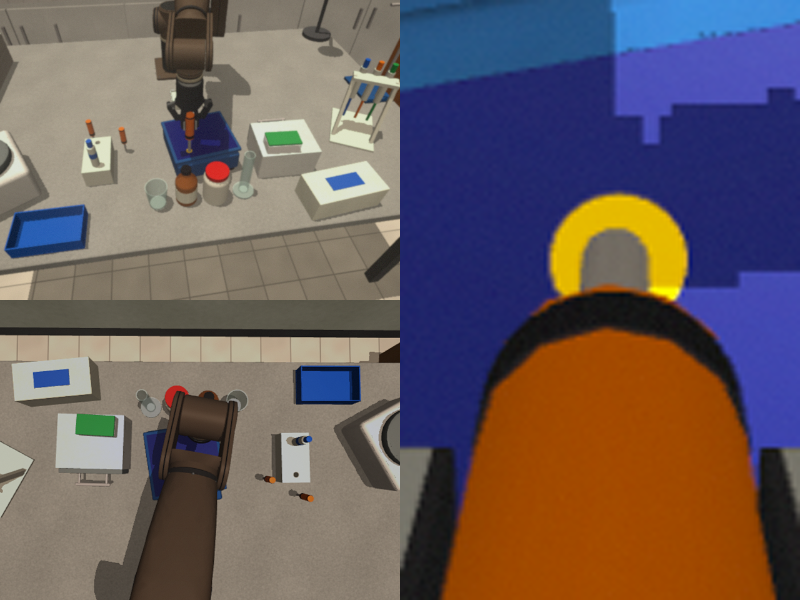

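```bash
python3 -c "
from plant import ticket;print(ticket.sign_off())"
```

```text
the job is handed in; nothing more can be done
None
```

The job is done and handed in at about 27 s of the 72 s allowed. The brass weight is in the shut drawer, and the arm is still holding the large orange gauge on the yellow spot.

- **Weight:** it was standing upright and free on the drawer floor before I pushed the drawer shut. I did not see inside after closing.
- **Drawer:** it was pushed by its handle until it hit its stop, with the force rising to about 20 N sideways and 14 N upward. The later top view shows it closed.
- **Gauge force:** about 4.2 N by the averaged force reading, after taking off the gauge's own weight. The pan sank about 4.1 mm, which agrees.
- **Gauge position:** the tip is within about 1 mm of the spot's centre, and the tool is vertical. One scene picture suggested the gauge itself might lean by up to about 1°, which I left as it was.
- **Bystanders:** the final scene and top pictures show everything else standing where it was; the arm partly hid the items at the back in the top view.

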